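# Clear the test fixture's cover and hold it open

## Robot

A 7-joint arm with a two-finger parallel gripper is mounted at the origin on the work surface. World frame = base frame: x ahead of the robot, y to its left, z up, the work surface at z = 0. Lengths are in mm, angles in rad, forces in N, time in s.
With the tool pointing down it reaches from about 400 to 875 mm from the base axis. Payload 4.4 kg.
Tool frame: the origin (TCP) lies between the finger pads; the fingertips stand ctrl.finger_overhang ahead of it and the grasp point (between the pads) lies 11 mm behind it (ctrl.finger_overhang is the distance from the TCP to the fingertips, in mm); z points along the fingers, y is the direction in which the jaws open and shut (so a half turn about z gives the same grasp; the last joint's range is limited). The gripper opens to 85 mm and grips with 20 to 120 N. Pads are 22 mm wide; open, the fingers measure 114 mm over their backs; the gripper's body (76 mm by 85 mm) begins 54 mm behind the grasp point. The pads swing forward as they close: fully open they stand 13 mm farther back than shut.
Start: joints at [1.243, 0.628, 0.038, 1.517, -0.027, 0.996, -0.02], TCP at [168.26, -627.858, 239.313] pointing down, gripper open.
Joint ranges: [-3.06, 3.06], [-0.37, 2.12], [-1.25, 1.32], [0.18, 2.47], [-1.1, 4.24], [0.23, 1.98], [-2.94, 2.94]. Speed limits (rad/s): [2.57, 2.57, 3.14, 3.14, 3.14, 3.14, 3.14].

## Interface

Orientations are given as [roll, pitch, yaw] about the fixed x, y, z axes, in that order (R = Rz(yaw) Ry(pitch) Rx(roll)).
In Python, from cell import ctrl gives the robot as it stands. The module is installed in compiled form; this text tells all that it offers.
- The arm moves only by the tool step_arm, never from a script. Its argument "deltas" is a list that holds one entry, the list of rows, each a list of 7 numbers: the opening, from 0 (shut) to 1 (fully open), then the shift along the world's x, y, z in mm, then the turn, a rotation vector about the world's x, y, z in rad. In form: [[[grip, tx, ty, tz, rx, ry, rz], ...]]. A call has 1 to 10 rows; each row shifts and turns the commanded pose from where the row before left it; what a row does not reach is not made up. A row lasts 1/12 s, in which the tool goes at most 41.7 mm and 7.16 degrees, less where a joint would pass 70% of its speed; a pose out of reach is approached as far as the arm can. A call is refused whole if a number of a shift passes 41.7 or a number of a turn 0.125, either way. A call with a gripper value outside its range is refused whole. The fingers move at their own pace and stop on an object; the grip force is fixed at half the most. Time passes only in rows, so rows that do not move let the fingers close. It gives the time, the measured TCP pose, the force and the opening at its end, in the units of the state.
- ctrl.read_state(): the state, without advancing time (a new reading comes with each control period).
- ctrl.get_image(name): name is "scene" or "top" or "wrist"; returns (picture, depth): 480x640x3 uint8, red, green, blue; 480x640 float32, mm along the optical axis (not along the pixel's ray), 0 where there is no reading.
- ctrl.camera_info(name): a dict with "intrinsics" (3x3 intrinsics, pixels), "rvec" (rotation vector, rad) and "tvec" (3), from world to camera coordinates, as OpenCV has them. Camera axes: x right, y down, z forward; pixel columns grow to the right and rows downward; lengths in mm; the calibration is good to about 2 mm. The wrist camera is an equidistant fisheye: a pixel r from the principal point sees the ray r / f radians off the axis. A picture is of the moment at which its call begins: read the wrist's pose just before it. camera_info takes no time and is no camera call; for the wrist camera it gives the pose at the moment of the call.
- ctrl.finish_job(): hands the job in, once; it reports no verdict.
The state is a dict: "clock": time; "qpos": joint angles; "qd": joint speeds; "tau": joint torques, N m; "eef_pos": TCP position; "tool_rot": TCP orientation; "force": force on the tool from outside, world axes, zero at the start; "torque": the same for the moment, N m; "width": finger opening in mm.
Only numpy, scipy, OpenCV 4.12 (cv2) and the standard library are available. Lean on these libraries where they do the work, as an engineer would, in place of code of your own. Each camera call takes 0.05 s, during which the arm holds its last target.

## Task

Use the wooden scraper block to sweep all four broken ferrite pieces off the closed white cover of the test fixture into the blue tray beside it, without touching the pieces with the fingers, then stand the scraper back upright on the bench, clear of the fixture and tray, and let go of it. Only then lift the cover, which falls shut if let go, open to 45 degrees and finish while still holding it steady there with the gripper; do not open it while pieces lie on it, and leave the other things on the bench alone.

Things in the scene. Friction and masses are not known exactly. Their poses are not given: they have to be found in the camera images.
- fixture: grey test fixture fixed to the bench, a box 200 (x) x 200 (y) x 66 mm high with a white cover on top; origin at the centre of its underside, its x points from the knob side to the hinge side, y to its left, z up. It does not move
- cover (a joint): angle of the cover in rad: 0 shut (level), grows as its knob edge rises, stops at 1.3; 45 degrees is 0.785. The hinge runs along the fixture's y axis at its far (+x) edge; gravity shuts the cover from any angle (cover 0.45 kg, about 2 N at the knob lifts it)
- cover_top (a point): centre of the cover's flat top face. The cover is a plain white plate 200 (x, from hinge to front edge) x 220 (y) x 10 mm thick; when shut its top is 76 mm above the bench and it overhangs the box by 10 mm on the left and right. It turns with the cover
- cover_knob (a point): centre of the orange knob on the middle of the cover's front edge: a cylinder 26 mm in diameter and 30 mm long lying along the fixture's y axis, its ends free to be pinched; 235 mm from the hinge axis, 35 mm in front of the cover's edge on a neck 14 mm wide; 71 mm above the bench when shut
- cover_hinge (a point): point on the hinge axis, in the middle of the cover's far edge, 66 mm above the bench, level with the underside of the shut cover (the knob centre lies 5 mm above that plane)
- tray: open blue plastic scrap tray fixed to the bench, 250 (x) x 160 (y) x 45 mm high, walls 4 mm, against the left or the right side of the fixture and square to it, its near wall under the cover's overhang; origin at the centre of its underside, axes parallel to the fixture's
- scraper: scraper block, 0.15 to 0.3 kg, standing on its rubber blade on the side of the fixture opposite the tray; origin at the centre of its underside, x along its length, z up. Rubber blade 150 (x) x 24 (y) x 20 mm, above it a wooden block 150 x 30 x 20 mm, above that a wooden grip 80 (x) x 24 (y) mm from 40 to 90 mm above the underside; pinch the grip across y
- bit1: one of four identical broken pieces of dark grey ferrite, 20 x 15 x 8 mm, 12 g, lying flat on the white cover at the start; origin at the centre of its underside
- bit2: one of four identical broken pieces of dark grey ferrite, 20 x 15 x 8 mm, 12 g, lying flat on the white cover at the start; origin at the centre of its underside
- bit3: one of four identical broken pieces of dark grey ferrite, 20 x 15 x 8 mm, 12 g, lying flat on the white cover at the start; origin at the centre of its underside
- bit4: one of four identical broken pieces of dark grey ferrite, 20 x 15 x 8 mm, 12 g, lying flat on the white cover at the start; origin at the centre of its underside
- meter: yellow multimeter 170 x 85 x 36 mm lying to the left, a bystander; origin at the centre of its underside
- spool: spool of wire 60 mm in diameter, 50 mm high, standing to the left, a bystander; origin at the centre of its underside
- driver: screwdriver with a red handle lying to the right, a bystander; origin under the middle of it

How it is judged (in metres and radians):
On the way, in this order (a step that is already met when the one before it is completed fails the run):
1. the scraper pushes a ferrite piece while the cover is shut (contact force between any of bit1, bit2, bit3, bit4 and scraper above 0.02 N and value of joint cover below 0.06 rad).
2. all four pieces lie in the tray, the cover still shut (x of bit1 in the frame of tray between -0.125 and 0.125 m and y of bit1 in the frame of tray between -0.08 and 0.08 m and z of each of bit1, bit2, bit3, bit4 in the frame of tray below 0.04 m and x of bit2 in the frame of tray between -0.125 and 0.125 m and y of bit2 in the frame of tray between -0.08 and 0.08 m and x of bit3 in the frame of tray between -0.125 and 0.125 m and y of bit3 in the frame of tray between -0.08 and 0.08 m and x of bit4 in the frame of tray between -0.125 and 0.125 m and y of bit4 in the frame of tray between -0.08 and 0.08 m and value of joint cover below 0.06 rad), for 0.2 s.
3. the scraper stands upright on the bench, let go, the cover still shut (contact force between scraper and tray below 0.2 N and height (world z) of scraper below 0.008 m and angle between scraper's own z axis and vertical below 0.12 rad and contact force between the fingers and scraper below 0.2 N and value of joint cover below 0.06 rad), for 0.2 s.
At the end, for the whole second after the job is handed in: The gripper's fingers hold the cover (over 0.5 N of contact) at rest between 0.685 and 0.885 rad (45 degrees, give or take 5.7); all four pieces lie inside the tray; the scraper stands upright on the bench (within 0.12 rad), at rest, released and touching neither the cover nor the tray (value of joint cover between 0.685 and 0.885 rad and velocity of joint cover between -0.1 and 0.1 rad/s and contact force between the fingers and cover above 0.5 N and x of bit1 in the frame of tray between -0.125 and 0.125 m and y of bit1 in the frame of tray between -0.08 and 0.08 m and z of each of bit1, bit2, bit3, bit4 in the frame of tray below 0.04 m and x of bit2 in the frame of tray between -0.125 and 0.125 m and y of bit2 in the frame of tray between -0.08 and 0.08 m and x of bit3 in the frame of tray between -0.125 and 0.125 m and y of bit3 in the frame of tray between -0.08 and 0.08 m and x of bit4 in the frame of tray between -0.125 and 0.125 m and y of bit4 in the frame of tray between -0.08 and 0.08 m and contact force between scraper and tray below 0.2 N and height (world z) of scraper below 0.008 m and angle between scraper's own z axis and vertical below 0.12 rad and contact force between the fingers and scraper below 0.2 N and contact force between scraper and cover below 0.2 N and linear speed of scraper below 0.05 m/s); the arm keeps its last pose, push and grip.
It fails at once if a finger touches a ferrite piece (over 0.5 N) (contact force between the fingers and bit1 above 0.5 N or contact force between the fingers and bit2 above 0.5 N or contact force between the fingers and bit3 above 0.5 N or contact force between the fingers and bit4 above 0.5 N).
It fails at once if the cover is opened while a piece still lies on it (value of joint cover above 0.12 rad and height (world z) of any of bit1, bit2, bit3, bit4 above 0.06 m).
It fails at once if a bystander is moved by more than 30 mm (distance of any of meter, spool, driver from where it was at the start of the episode above 0.03 m).
It also fails if it takes over 58 s, if anything falls off the work surface, if the arm or the gripper's body presses on something with over 40 N, if the wrist force passes 120 N, or if a joint passes its speed limit or range.

## Working session

There is one attempt and no reset: what is moved stays moved. The work goes in short steps, Python scripts to look and compute and a tool call to move; the robot and the scene stay as the last step left them, time stands still between calls to the robot, and variables do not carry over. Pictures are saved under pics/ and viewed, and the job is handed in when it is done.

Besides the shell and the picture viewer there is one more tool, called after "Request:" by a JSON object that holds its "fn" and its "kwargs". step_arm: Moves the arm, as the interface text tells. Its arguments: {"type":"object","properties":{"deltas":{"type":"array"}},"required":["deltas"]}

```bash
mkdir -p pics; cat > h.py <<'E'
import numpy as np, cv2
from cell import ctrl
def cam(n):
    c=ctrl.camera_info(n); K=np.array(c["intrinsics"],float); R=cv2.Rodrigues(np.array(c["rvec"],float))[0]; t=np.array(c["tvec"],float).ravel()
    return K,R,t
def plane(n,uv,z,c=None):
    K,R,t=c or cam(n); uv=np.atleast_2d(np.array(uv,float)); C=-R.T@t
    d=np.c_[(uv-K[[0,1],[2,2]])/K[[0,1],[0,1]],np.ones(len(uv))]@R
    return C+d*((z-C[2])/d[:,2])[:,None]
def cloud(n,depth):
    K,R,t=cam(n); v,u=np.mgrid[0:480,0:640]
    p=np.stack([(u-K[0,2])/K[0,0]*depth,(v-K[1,2])/K[1,1]*depth,depth],-1)
    return (p-t)@R
E
python3 - <<'E'
from h import *
print(ctrl.read_state(), ctrl.finger_overhang)
for n in("scene","top"):
    im,d=ctrl.get_image(n); cv2.imwrite(f"pics/{n}0.png",im[...,::-1]); np.savez(f"{n}0.npz",im=im,d=d); K,R,t=cam(n);print(n,K,-R.T@t,R[2])
E
```

```text
{'clock': 0.0, 'qpos': array([ 1.24315173,  0.62932524,  0.03843566,  1.51837283, -0.02701111,
        0.99631749, -0.02004424]), 'qd': array([ 0.00200092, -0.00024446,  0.0004181 , -0.00055299,  0.00124101,
       -0.00022963,  0.0005514 ]), 'tau': array([ 2.88892006e-04, -5.63396108e+01,  1.22635078e+00, -1.93435961e+01,
        1.09373184e-02,  1.03944234e-02, -1.94905238e-05]), 'eef_pos': array([ 168.13554705, -627.2384729 ,  238.40096041]), 'tool_rot': array([-3.13968745e+00,  1.14004216e-05,  2.61799309e-01]), 'force': array([-0.60500104, -1.00225736, -0.41337919]), 'torque': array([-0.02354132, -0.03643592,  0.03149187]), 'width': 85.36040187517311} 8.0
scene [[539.03695582   0.         320.56214323]
 [  0.         539.03695582 238.33748148]
 [  0.           0.           1.        ]] [1309.24205586 -616.20236408  835.22086088] [-0.60567665  0.51450518 -0.60699276]
top [[581.5011066    0.         323.14117566]
 [  0.         581.5011066  235.26683088]
 [  0.           0.           1.        ]] [ 346.4741213    10.87158371 1492.25960361] [ 0.13192846  0.0129624  -0.99117448]
```

View pics/scene0.png

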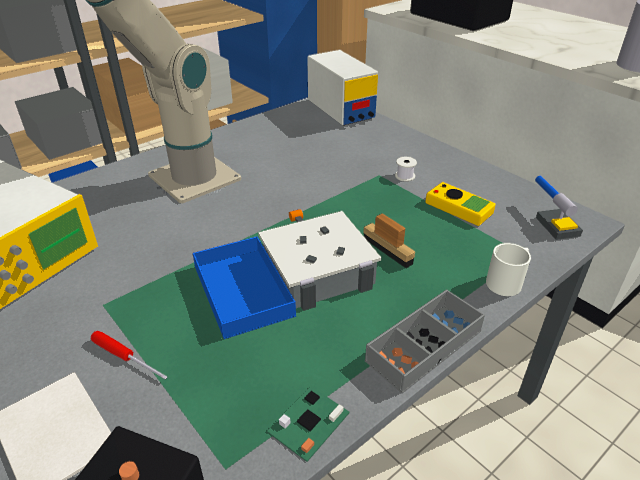

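View pics/top0.png

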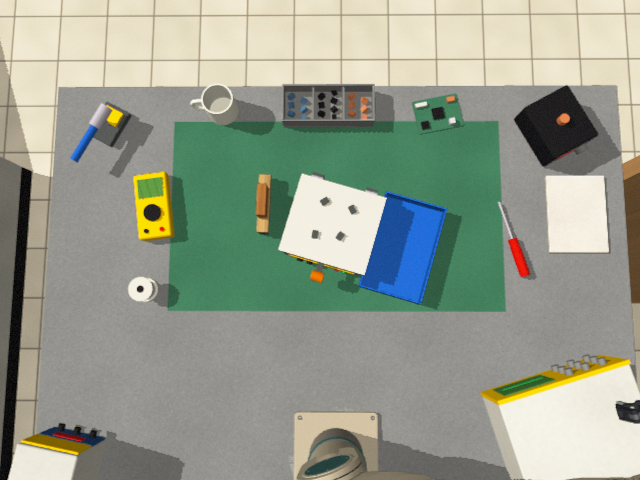

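The top view shows the white cover at about (334,225) with four dark bits, and the knob at (317,276). The blue tray is at (403,248), on the robot's right. The scraper is at (263,203), on the left. Next I measure these.

```bash
cat > m.py <<'E'
from h import *
f=np.load("top0.npz"); im=f["im"]; d=f["d"]; hsv=cv2.cvtColor(im,cv2.COLOR_RGB2HSV); P=cloud("top",d)
H,S,V=[hsv[...,i].astype(int) for i in range(3)]
roi=np.zeros(H.shape,bool); roi[160:310,240:460]=1
def comps(m,amin):
    n,l,s,c=cv2.connectedComponentsWithStats((m&roi).astype(np.uint8)); return [(l==i,s[i,4],c[i]) for i in range(1,n) if s[i,4]>=amin]
def rect(m,z):
    p=np.argwhere(m)[:,::-1]; w=plane("top",p,z)[:,:2].astype(np.float32); return cv2.minAreaRect(w)
white=(S<40)&(V>180)
cv_=max(comps(white,500),key=lambda a:a[1])
hull=cv2.convexHull(np.argwhere(cv_[0])[:,::-1].astype(np.int32))
print("cover",rect(cv_[0],76), "z",np.median(P[cv_[0]][:,2]))
hm=np.zeros(H.shape,np.uint8); cv2.fillPoly(hm,[hull],1)
for m,a,c in comps((V<110)&(hm>0)&(S<120),20): print("bit",a,c,plane("top",c,84)[0][:2].round(1),rect(m,84), P[m][:,2].max())
for nm,m in(("orange",(H>5)&(H<16)&(S>200)&(V>150)),("blue",(H>100)&(H<125)&(S>150)),("wood",(H>8)&(H<25)&(S>80)&(P[...,2]>25)&(np.arange(640)<280)),):
  for k,a,c in comps(m,20): print(nm,a,c,P[k].mean(0).round(1),P[k].min(0).round(),P[k].max(0).round(),rect(k,{"orange":82,"blue":45,"wood":40}[nm]))
g=(P[...,2]>80)&(P[...,2]<100)&(np.arange(640)<280)
for k,a,c in comps(g,20): print("grip",a,c,rect(k,90),P[k][:,2].mean())
g=(P[...,2]>30)&(P[...,2]<100)&(np.arange(640)<280)
for k,a,c in comps(g,20): print("block",a,c,rect(k,40))
E
python3 m.py
```

```text
cover ((566.6434936523438, 6.6652374267578125), (220.294677734375, 203.68026733398438), 73.6010971069336) z 76.33384533981189
bit 38 [324.42105263 200.94736842] [619.2  26.3] ((619.1217041015625, 26.580486297607422), (13.141033172607422, 17.828088760375977), 34.130611419677734) 1492.2596036075872
bit 40 [351.9  208.95] [599.1 -41.3] ((599.0067749023438, -41.513702392578125), (17.881776809692383, 13.246920585632324), 26.00547981262207) 90.44091094009984
bit 35 [314.6 233.8] [537.5  50.2] ((537.5094604492188, 50.08430099487305), (11.521966934204102, 16.94247817993164), 79.0052719116211) 88.32743030824304
bit 36 [339.72222222 235.66666667] [532.9 -11.2] ((532.9647216796875, -11.234637260437012), (11.53319263458252, 17.027502059936523), 56.429195404052734) 88.45654856383251
orange 88 [317.06818182 276.03409091] [434.5  43.9  82.1] [423.  29.  74.] [449.  59.  91.] ((434.7038269042969, 44.533729553222656), (26.98539924621582, 22.626483917236328), 74.09246063232422)
blue 6194 [403.95657088 247.89602841] [ 511.1 -176.1   14.1] [ 346. -281.   -8.] [ 661.   11. 1492.] ((510.332763671875, -169.3020477294922), (161.67422485351562, 251.1431427001953), 73.58747100830078)
wood 727 [263.1045392  203.21045392] [615.3 178.3  76.1] [346.  11.  30.] [ 697.  198. 1492.] ((621.8035278320312, 183.30938720703125), (33.5262565612793, 147.8358612060547), 88.6144027709961)
grip 317 [261.41324921 199.42271293] ((621.9166259765625, 180.63624572753906), (25.19373321533203, 77.99150848388672), 88.39047241210938) 89.71121021558292
block 755 [263.31655629 203.09271523] ((622.8643188476562, 182.57196044921875), (34.8223991394043, 150.21017456054688), 88.39047241210938)
```

Request:
{"fn": "step_arm", "kwargs": {"deltas": [[[1,35,20,0,0,0,-0.029],[1,35,20,0,0,0,-0.029],[1,35,20,0,0,0,-0.029],[1,35,20,0,0,0,-0.029],[1,35,20,0,0,0,-0.029],[1,35,20,0,0,0,-0.029],[1,35,20,0,0,0,-0.029],[1,35,20,0,0,0,-0.029],[1,35,20,0,0,0,-0.029],[1,35,20,0,0,0,-0.029]]]}}

```text
clock: 0.93
eef_pos: [519.6, -426.4, 238.9]
tool_rot: [-3.141, 0.001, -0.03]
force: [0.6, -0.8, 0.2]
width: 85.5
```

Request:
{"fn": "step_arm", "kwargs": {"deltas": [[[1,8,38,0,0,0,0],[1,8,38,0,0,0,0],[1,8,38,0,0,0,0],[1,8,38,0,0,0,0],[1,8,38,0,0,0,0],[1,8,38,0,0,0,0],[1,8,38,0,0,0,0],[1,8,38,0,0,0,0],[1,8,38,0,0,0,0],[1,8,38,0,0,0,0]]]}}

```text
clock: 1.77
eef_pos: [598.1, -45.9, 239.1]
tool_rot: [3.142, 0.001, -0.028]
force: [1.4, 0.5, 0.0]
width: 85.5
```

Request:
{"fn": "step_arm", "kwargs": {"deltas": [[[1,4,38,0,0,0,0],[1,4,38,0,0,0,0],[1,4,38,0,0,0,0],[1,4,38,0,0,0,0],[1,4,38,0,0,0,0],[1,4,37,0,0,0,0],[1,0,0,-30,0,0,0],[1,0,0,-30,0,0,0],[1,0,0,-30,0,0,0],[1,0,0,0,0,0,0]]]}}

```text
clock: 2.6
eef_pos: [617.5, 178.3, 142.9]
tool_rot: [3.138, 0.012, -0.027]
force: [-1.4, -0.2, -1.0]
width: 85.7
```

```bash
python3 - <<'E'
from h import *
for n in("scene","wrist"):
    im,d=ctrl.get_image(n); cv2.imwrite(f"pics/{n}1.png",im[...,::-1])
s=ctrl.read_state();print(s["eef_pos"],s["tool_rot"],s["qpos"])
E
```

```text
[621.59001131 178.84696629 148.53709346] [ 3.14059087e+00  2.48826139e-03 -2.84021618e-02] [-0.38698403  0.72857814  0.10769463  1.61054499 -0.09874658  0.81048002
 -1.83733053]
```

View pics/scene1.png

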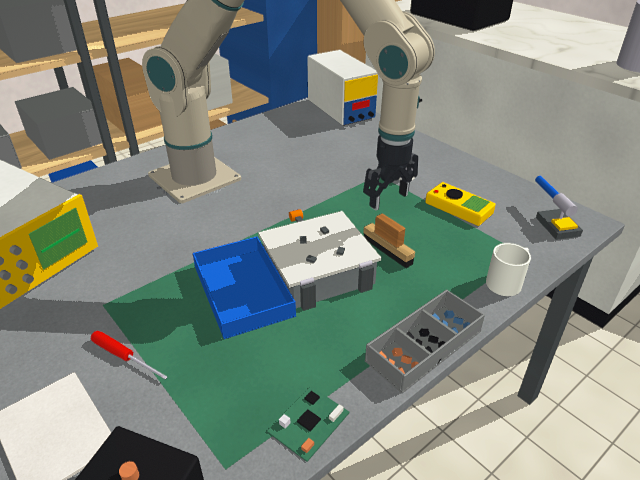

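View pics/wrist1.png

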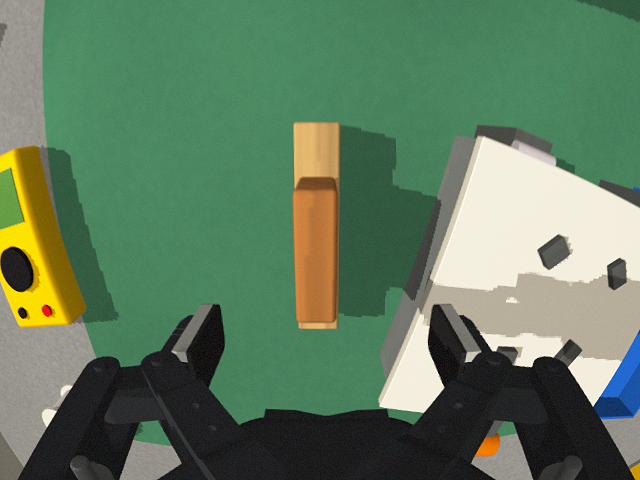

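The wrist view shows the scraper upright between the open fingers: grip top at columns 294-338, rows 180-322. I check its position by ray.

```bash
cat >> h.py <<'E'
def wplane(uv,z):
    K,R,t=cam("wrist"); uv=np.atleast_2d(np.array(uv,float)); C=-R.T@t
    a=(uv-K[[0,1],[2,2]])/K[[0,1],[0,1]]; r=np.linalg.norm(a,axis=1)+1e-9
    d=np.c_[a/r[:,None]*np.sin(r)[:,None],np.cos(r)]@R
    return C+d*((z-C[2])/d[:,2])[:,None]
E
python3 - <<'E'
from h import *
print(wplane([[294,190],[337,190],[294,320],[336,320]],90).round(1))
print(wplane([[294,123],[339,123]],40).round(1), ctrl.read_state()["eef_pos"])
E
```

```text
[[665.7 195.6  90. ]
 [665.  172.9  90. ]
 [587.7 200.1  90. ]
 [587.1 175.   90. ]]
[[701.2 198.3  40. ]
 [700.2 169.3  40. ]] [621.59001131 178.84696629 148.53709346]
```

Request:
{"fn": "step_arm", "kwargs": {"deltas": [[[1,2,3,-20,0,0,0],[1,0,1,-20,0,0,0],[1,0,0,-20,0,0,0],[1,0,0,-18,0,0,0],[1,0,0,-8,0,0,0],[1,0,0,0,0,0,0],[1,0,0,0,0,0,0]]]}}

```text
clock: 3.28
eef_pos: [625.5, 183.2, 64.9]
tool_rot: [-3.141, -0.002, -0.029]
force: [-0.1, -0.2, 0.5]
width: 85.2
```

Request:
{"fn": "step_arm", "kwargs": {"deltas": [[[0.5,0,0,0,0,0,0],[0.3,0,0,0,0,0,0],[0,0,0,0,0,0,0],[0,0,0,0,0,0,0],[0,0,0,0,0,0,0],[0,0,0,0,0,0,0],[0,0,0,0,0,0,0],[0,0,0,0,0,0,0],[0,0,0,0,0,0,0],[0,0,0,0,0,0,0]]]}}

```text
clock: 4.12
eef_pos: [624.6, 183.5, 63.9]
tool_rot: [-3.141, -0.001, -0.028]
force: [-0.5, -0.3, 4.4]
width: 23.1
```

```bash
python3 - <<'E'
from h import *
for n in("scene","wrist"):
    im,d=ctrl.get_image(n); cv2.imwrite(f"pics/{n}2.png",im[...,::-1] if n=="wrist" else cv2.resize(im[130:330,200:520,::-1],None,fx=2.4,fy=2.4))
s=ctrl.read_state();print(s["eef_pos"],s["tool_rot"],s["width"],s["force"])
E
```

```text
[624.5661458  183.49123651  63.87126451] [-3.14106327e+00 -7.66468443e-04 -2.81015869e-02] 23.542456479402468 [-1.17484825  0.78893427  5.02286035]
```

View pics/scene2.png

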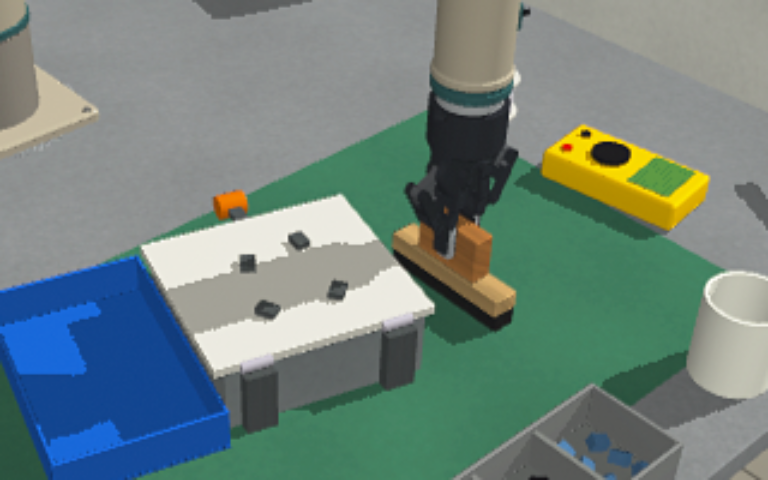

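View pics/wrist2.png

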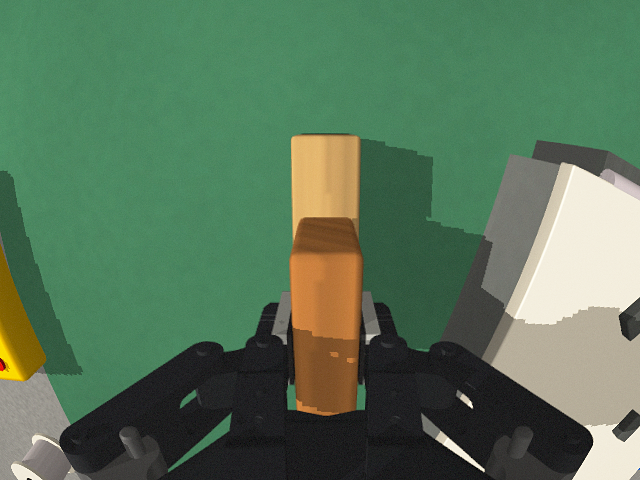

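The grasp is good: the scraper is upright and pinched at a width of 23.5 mm. I lift it, move over the clear left strip of the cover, and turn it square to the fixture.

Request:
{"fn": "step_arm", "kwargs": {"deltas": [[[0,0,0,15,0,0,0],[0,0,0,30,0,0,0],[0,0,0,35,0,0,0],[0,0,0,30,0,0,0],[0,-8,-25,0,0,0,-0.065],[0,-8,-25,0,0,0,-0.065],[0,-8,-25,0,0,0,-0.065],[0,-9,-25,0,0,0,-0.063],[0,0,0,0,0,0,0],[0,0,0,0,0,0,0]]]}}

```text
clock: 5.05
eef_pos: [590.2, 80.5, 172.6]
tool_rot: [3.139, 0.002, -0.29]
force: [-0.1, 1.0, -3.2]
width: 23.5
```

```bash
python3 - <<'E'
from h import *
for n in("scene","wrist"):
    im,d=ctrl.get_image(n); cv2.imwrite(f"pics/{n}3.png",im[...,::-1] if n=="wrist" else cv2.resize(im[130:330,200:520,::-1],None,fx=2.4,fy=2.4))
s=ctrl.read_state();print(s["eef_pos"],s["tool_rot"],s["width"],s["force"])
E
```

```text
[591.01369902  83.89360994 172.75296774] [-3.14127781e+00  1.00580519e-03 -2.85314464e-01] 23.440977951284435 [ 0.07618746 -0.36954736 -3.22058896]
```

View pics/scene3.png

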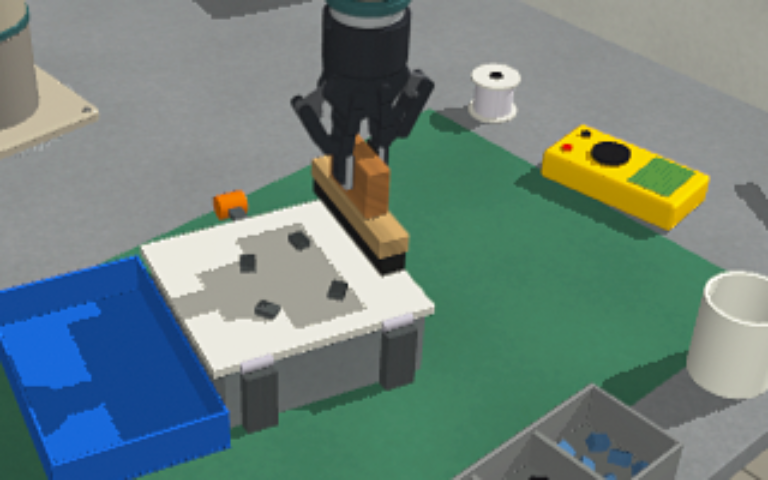

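View pics/wrist3.png

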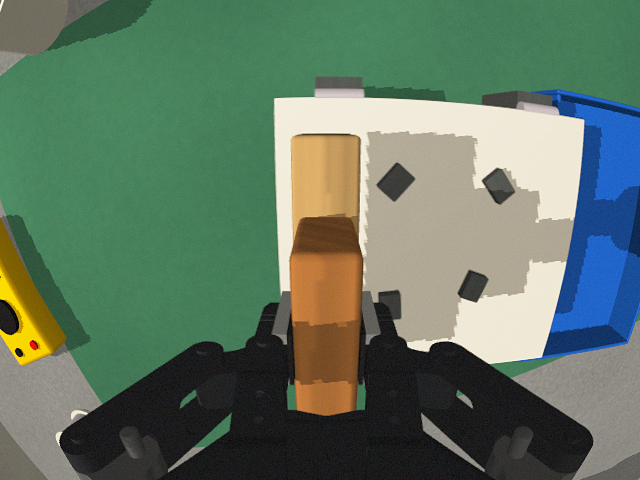

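The scraper is square to the cover and held over its bare left strip, with all four bits on the tray side of the blade. I lower it carefully.

Request:
{"fn": "step_arm", "kwargs": {"deltas": [[[0,0,0,-15,0,0,0],[0,0,0,-12,0,0,0],[0,0,0,-4,0,0,0],[0,0,0,0,0,0,0],[0,0,0,0,0,0,0]]]}}

```text
clock: 5.57
eef_pos: [591.4, 84.0, 142.2]
tool_rot: [-3.141, 0.0, -0.285]
force: [1.0, -0.5, -2.2]
width: 23.2
```

Request:
{"fn": "step_arm", "kwargs": {"deltas": [[[0,0,0,-1,0,0,0],[0,0,0,0,0,0,0],[0,0,0,0,0,0,0]]]}}

```text
clock: 5.82
eef_pos: [591.6, 83.2, 141.8]
tool_rot: [-3.141, -0.001, -0.286]
force: [0.3, 0.1, -3.4]
width: 23.6
```

Request:
{"fn": "step_arm", "kwargs": {"deltas": [[[0,0,0,-1,0,0,0],[0,0,0,0,0,0,0],[0,0,0,0,0,0,0]]]}}

```text
clock: 6.07
eef_pos: [591.2, 83.1, 140.4]
tool_rot: [-3.142, -0.0, -0.286]
force: [-0.2, 0.2, -3.5]
width: 23.2
```

```bash
python3 - <<'E'
from h import *
im,d=ctrl.get_image("scene"); cv2.imwrite("pics/scene4.png",cv2.resize(im[180:270,250:390,::-1],None,fx=5.5,fy=5.5))
s=ctrl.read_state();print(s["eef_pos"],s["tool_rot"],s["width"],s["force"])
E
```

```text
[591.23811839  83.13162198 140.34841813] [-3.14157289e+00 -3.51125234e-05 -2.86284117e-01] 23.374640733768047 [-0.2535517  -1.09613256 -2.86242559]
```

View pics/scene4.png

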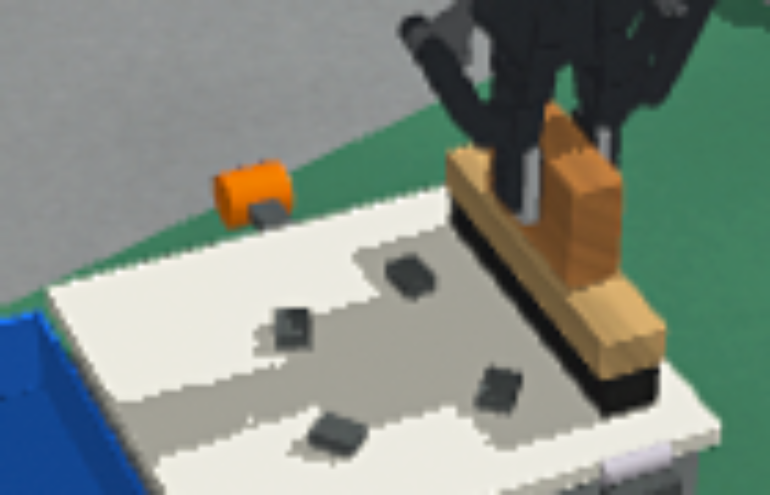

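Request:
{"fn": "step_arm", "kwargs": {"deltas": [[[0,-2.8,-9.6,0,0,0,0],[0,-2.8,-9.6,0,0,0,0],[0,-2.8,-9.6,0,0,0,0],[0,-2.8,-9.6,0,0,0,0],[0,-2.8,-9.6,0,0,0,0],[0,-2.8,-9.6,0,0,0,0],[0,-2.8,-9.6,0,0,0,0],[0,-2.8,-9.6,0,0,0,0]]]}}

```text
clock: 6.78
eef_pos: [568.6, 5.2, 140.4]
tool_rot: [-3.142, -0.0, -0.287]
force: [1.4, -0.2, -2.7]
width: 23.6
```

```bash
python3 - <<'E'
from h import *
im,d=ctrl.get_image("scene"); cv2.imwrite("pics/scene5.png",cv2.resize(im[180:290,230:390,::-1],None,fx=5,fy=5))
s=ctrl.read_state();print(s["eef_pos"],s["tool_rot"],s["width"],s["force"])
E
```

```text
[567.79968467   2.3256262  140.39987796] [ 3.13935496e+00  1.91525559e-04 -2.89334765e-01] 23.59844703290717 [-0.91655023 -2.54742393 -2.60929078]
```

View pics/scene5.png

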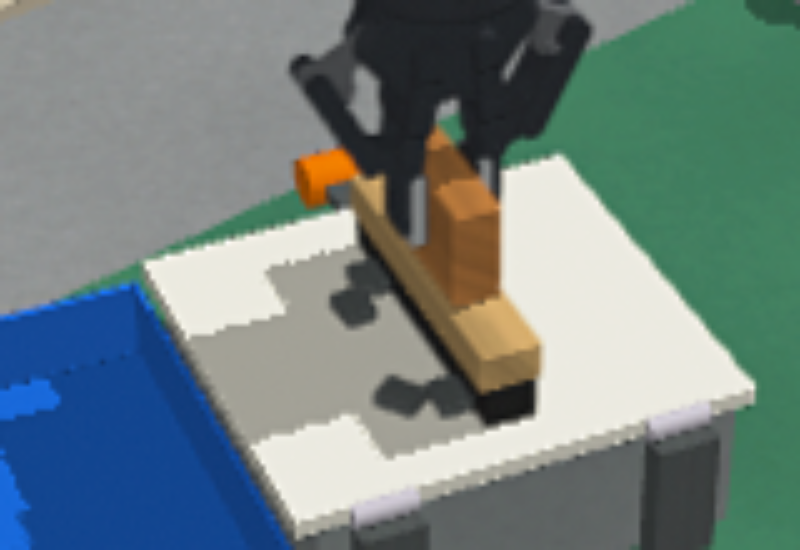

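The blade is pushing the pieces, and all four are ahead of it and inside its length. I continue the sweep over the edge.

Request:
{"fn": "step_arm", "kwargs": {"deltas": [[[0,-2.8,-9.6,0,0,0,0],[0,-2.8,-9.6,0,0,0,0],[0,-2.8,-9.6,0,0,0,0],[0,-2.8,-9.6,0,0,0,0],[0,-2.8,-9.6,0,0,0,0],[0,-2.8,-9.6,0,0,0,0],[0,0,0,0,0,0,0]]]}}

```text
clock: 7.42
eef_pos: [551.1, -54.7, 140.4]
tool_rot: [3.14, 0.0, -0.29]
force: [-0.1, -1.4, -2.7]
width: 22.9
```

```bash
python3 - <<'E'
from h import *
im,d=ctrl.get_image("scene"); cv2.imwrite("pics/scene6.png",cv2.resize(im[190:300,210:370,::-1],None,fx=5,fy=5))
s=ctrl.read_state();print(s["eef_pos"],s["tool_rot"],s["width"],s["force"])
E
```

```text
[551.60887655 -53.12488402 140.37177928] [ 3.14078101e+00 -5.45639907e-07 -2.88893720e-01] 23.27976725279939 [ 0.08855917 -0.14550784 -2.70860987]
```

View pics/scene6.png

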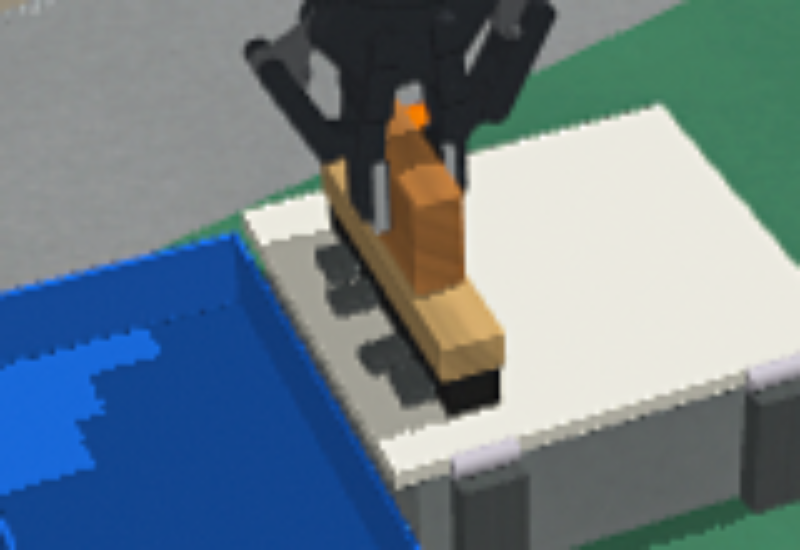

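Request:
{"fn": "step_arm", "kwargs": {"deltas": [[[0,-2.8,-9.6,0,0,0,0],[0,-2.8,-9.6,0,0,0,0],[0,-2.8,-9.6,0,0,0,0],[0,-2.8,-9.6,0,0,0,0],[0,-2.8,-9.6,0,0,0,0],[0,-2.8,-9.6,0,0,0,0],[0,-2.8,-9.6,0,0,0,0],[0,0,0,0,0,0,0],[0,0,0,0,0,0,0]]]}}

```text
clock: 8.22
eef_pos: [532.2, -119.3, 140.3]
tool_rot: [3.142, -0.0, -0.288]
force: [0.0, 0.7, -3.5]
width: 23.4
```

```bash
python3 - <<'E'
from h import *
im,d=ctrl.get_image("scene"); cv2.imwrite("pics/scene7.png",cv2.resize(im[190:340,190:380,::-1],None,fx=4,fy=4))
im,d=ctrl.get_image("wrist"); cv2.imwrite("pics/wrist7.png",im[...,::-1])
s=ctrl.read_state();print(s["eef_pos"],s["tool_rot"],s["width"],s["force"])
E
```

```text
[ 532.67561021 -117.82715561  140.31105307] [-3.14087425e+00 -8.54154171e-05 -2.85718528e-01] 23.66902450248166 [-0.28055505  0.50796511 -2.55025472]
```

View pics/scene7.png

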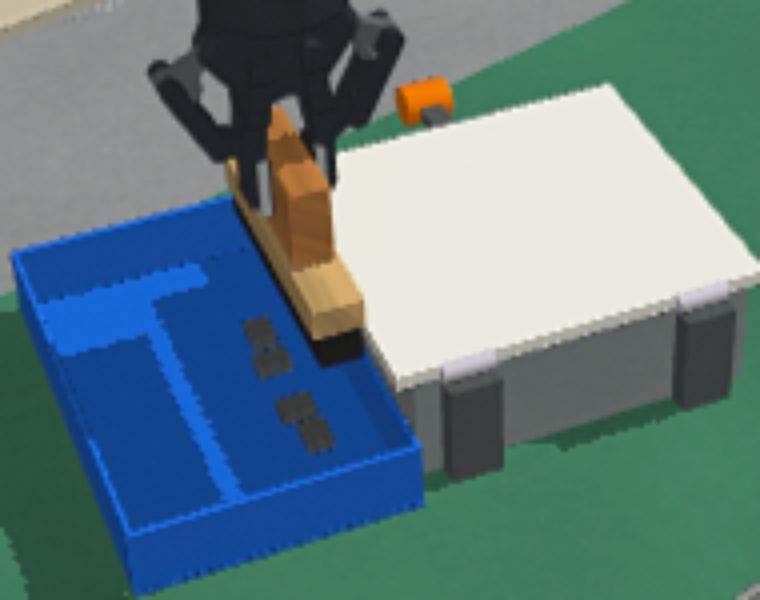

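View pics/wrist7.png

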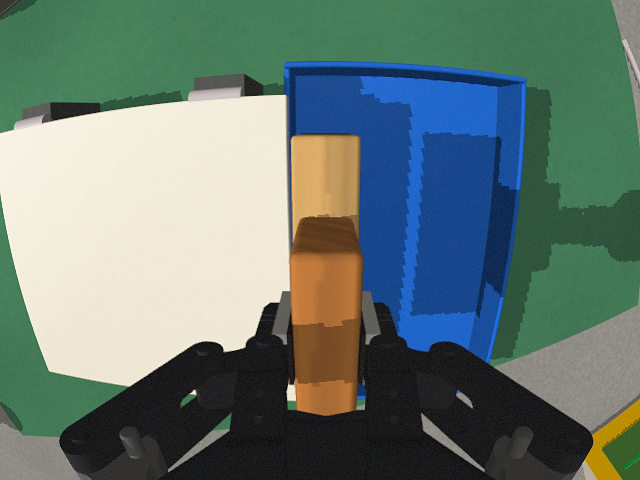

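All four pieces lie on the tray floor and the cover is bare and shut. I raise the scraper and carry it back to its original spot.

Request:
{"fn": "step_arm", "kwargs": {"deltas": [[[0,0,0,20,0,0,0],[0,0,0,25,0,0,0],[0,10,34,0,0,0,0.029],[0,10,34,0,0,0,0.029],[0,10,34,0,0,0,0.029],[0,10,34,0,0,0,0.029],[0,10,34,0,0,0,0.029],[0,10,34,0,0,0,0.029],[0,10,34,0,0,0,0.029],[0,10,34,0,0,0,0.029]]]}}

```text
clock: 9.15
eef_pos: [612.2, 156.6, 185.2]
tool_rot: [-3.141, 0.0, -0.051]
force: [0.9, -0.3, -2.6]
width: 23.4
```

Request:
{"fn": "step_arm", "kwargs": {"deltas": [[[0,12,32,0,0,0,0.026],[0,0,0,0,0,0,0],[0,0,0,-40,0,0,0],[0,0,0,-35,0,0,0],[0,0,0,-20,0,0,0],[0,0,0,-15,0,0,0],[0,0,0,-5,0,0,0],[0,0,0,0,0,0,0],[0,0,0,0,0,0,0]]]}}

```text
clock: 9.9
eef_pos: [624.8, 186.1, 70.9]
tool_rot: [-3.141, -0.001, -0.028]
force: [-0.4, -1.2, -3.0]
width: 23.1
```

Request:
{"fn": "step_arm", "kwargs": {"deltas": [[[0,0,0,-3,0,0,0],[0,0,0,-2,0,0,0],[0,0,0,-1,0,0,0],[0,0,0,0,0,0,0],[0,0,0,0,0,0,0]]]}}

```text
clock: 10.32
eef_pos: [624.6, 185.6, 64.7]
tool_rot: [-3.141, -0.0, -0.028]
force: [0.5, -0.6, -3.1]
width: 23.1
```

Request:
{"fn": "step_arm", "kwargs": {"deltas": [[[0,0,0,-1,0,0,0],[0,0,0,0,0,0,0],[0,0,0,0,0,0,0]]]}}

```text
clock: 10.57
eef_pos: [624.8, 185.6, 63.9]
tool_rot: [-3.141, -0.001, -0.028]
force: [-0.9, -0.3, 2.0]
width: 23.2
```

The scraper is touching the bench (force rose from -3 to +2 N). I release it and go straight up.

Request:
{"fn": "step_arm", "kwargs": {"deltas": [[[0.4,0,0,0,0,0,0],[0.6,0,0,0,0,0,0],[1,0,0,0,0,0,0],[1,0,0,0,0,0,0],[1,0,0,0,0,0,0],[1,0,0,0,0,0,0],[1,0,0,0,0,0,0]]]}}

```text
clock: 11.15
eef_pos: [624.5, 185.5, 63.3]
tool_rot: [3.142, -0.0, -0.028]
force: [-0.2, -0.2, 1.3]
width: 85.4
```

Request:
{"fn": "step_arm", "kwargs": {"deltas": [[[1,0,0,15,0,0,0],[1,0,0,30,0,0,0],[1,0,0,40,0,0,0],[1,0,0,40,0,0,0],[1,0,0,0,0,0,0],[1,0,0,0,0,0,0]]]}}

```text
clock: 11.65
eef_pos: [626.3, 186.1, 191.5]
tool_rot: [-3.139, -0.006, -0.028]
force: [-0.2, -0.3, -0.6]
width: 85.5
```

```bash
python3 - <<'E'
from h import *
im,d=ctrl.get_image("scene"); cv2.imwrite("pics/scene8.png",cv2.resize(im[130:340,190:480,::-1],None,fx=2.7,fy=2.7))
s=ctrl.read_state();print(s["eef_pos"],s["tool_rot"],s["width"],s["force"],s["qpos"])
E
```

```text
[624.69704445 185.66077636 189.19590556] [-3.14093112e+00 -1.56080554e-03 -2.82520828e-02] 85.32379086266265 [-0.248167   -0.32808713 -0.87392407] [-0.38836642  0.6844179   0.09629912  1.56676076 -0.07827809  0.89249118
 -1.86363554]
```

View pics/scene8.png

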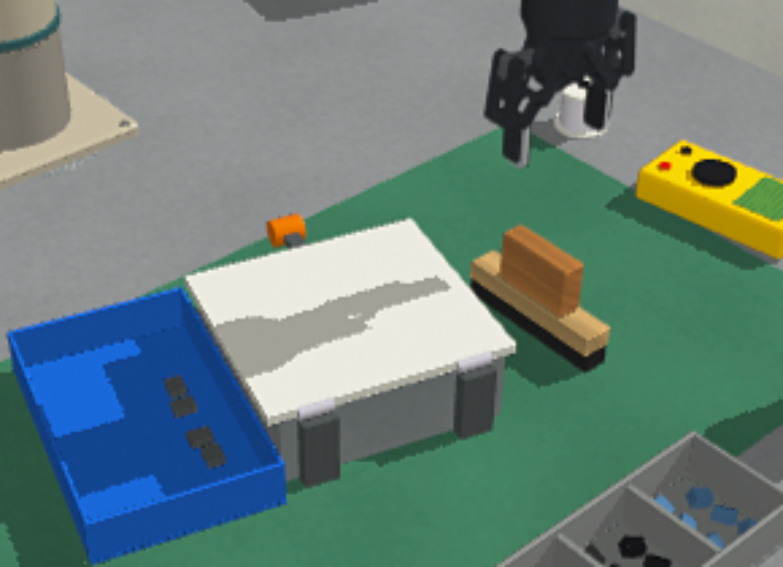

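Bits are in the tray, the scraper stands alone, and the cover is shut. I go above the knob and square the tool to the fixture.

Request:
{"fn": "step_arm", "kwargs": {"deltas": [[[1,-27,-20,0,0,0,-0.037],[1,-27,-20,0,0,0,-0.037],[1,-27,-20,0,0,0,-0.037],[1,-27,-20,0,0,0,-0.037],[1,-27,-20,0,0,0,-0.037],[1,-27,-20,0,0,0,-0.037],[1,-26,-21,0,0,0,-0.036],[1,0,0,-30,0,0,0],[1,0,0,0,0,0,0],[1,0,0,0,0,0,0]]]}}

```text
clock: 12.53
eef_pos: [435.2, 44.5, 157.0]
tool_rot: [3.14, 0.004, -0.286]
force: [1.8, 0.2, -0.1]
width: 85.3
```

```bash
python3 - <<'E'
from h import *
c=cam("wrist")
im,d=ctrl.get_image("wrist"); cv2.imwrite("pics/wrist9.png",im[...,::-1])
s=ctrl.read_state();print(s["eef_pos"],s["tool_rot"],s["width"],s["force"],s["qpos"])
hsv=cv2.cvtColor(im,cv2.COLOR_RGB2HSV).astype(int); m=(hsv[...,0]>5)&(hsv[...,0]<16)&(hsv[...,1]>200)&(hsv[...,2]>120)
n,l,st,ce=cv2.connectedComponentsWithStats(m.astype(np.uint8))
for i in range(1,n):
  if st[i,4]>100:
    p=np.argwhere(l==i)[:,::-1]; r=cv2.minAreaRect(wplane(p,80)[:,:2].astype(np.float32)); print(ce[i],st[i],r)
E
```

```text
[436.49548572  44.97840581 157.76177985] [ 3.14089920e+00  1.71385277e-03 -2.85406689e-01] 85.45087290395588 [ 0.54787716  0.26861162 -0.00925911] [-0.27083904  0.47631607  0.1451526   2.16884476 -0.13728223  0.50657795
 -1.87751451]
[322.05068871 252.63911846] [ 298  232   50   40 1815] ((439.208984375, 47.72492218017578), (30.007997512817383, 25.199068069458008), 73.5737075805664)
```

View pics/wrist9.png

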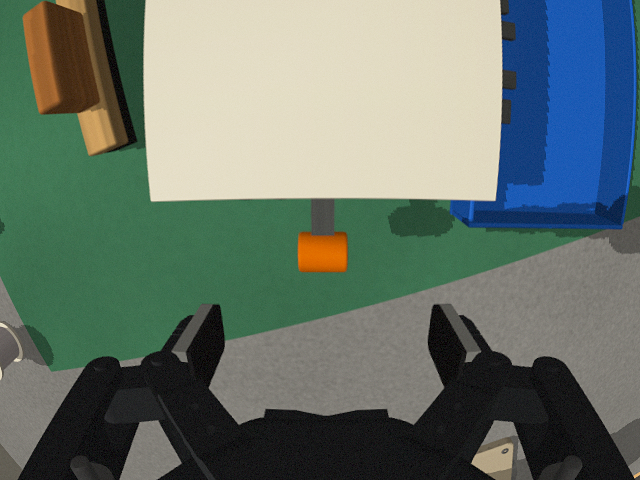

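The wrist view shows the knob at (322,252), centred between the fingers and square to them. The wrist ray gives (439,48) against (437,45) from the top camera, so I split the difference and descend.

Request:
{"fn": "step_arm", "kwargs": {"deltas": [[[1,1.5,1.5,-25,0,0,0],[1,0,0,-30,0,0,0],[1,0,0,-25,0,0,0],[1,0,0,-12,0,0,0],[1,0,0,-4,0,0,0],[1,0,0,0,0,0,0],[1,0,0,0,0,0,0]]]}}

```text
clock: 13.17
eef_pos: [438.9, 46.5, 62.8]
tool_rot: [-3.141, -0.001, -0.286]
force: [0.2, 0.2, 0.7]
width: 85.4
```

```bash
python3 - <<'E'
from h import *
im,d=ctrl.get_image("wrist"); cv2.imwrite("pics/wrist10.png",im[...,::-1])
im,d=ctrl.get_image("scene"); cv2.imwrite("pics/scene10.png",cv2.resize(im[130:340,190:480,::-1],None,fx=2.7,fy=2.7))
s=ctrl.read_state();print(s["eef_pos"],s["tool_rot"],s["width"],s["force"],s["qpos"])
E
```

```text
[439.06553433  46.36463677  63.31572831] [-3.14060331e+00 -2.13733833e-03 -2.85833022e-01] 85.61372882379506 [ 0.53426492  0.02390251 -0.22091169] [-0.22091591  0.66934364  0.07580408  2.22755616 -0.19238227  0.24813109
 -1.83153521]
```

View pics/wrist10.png

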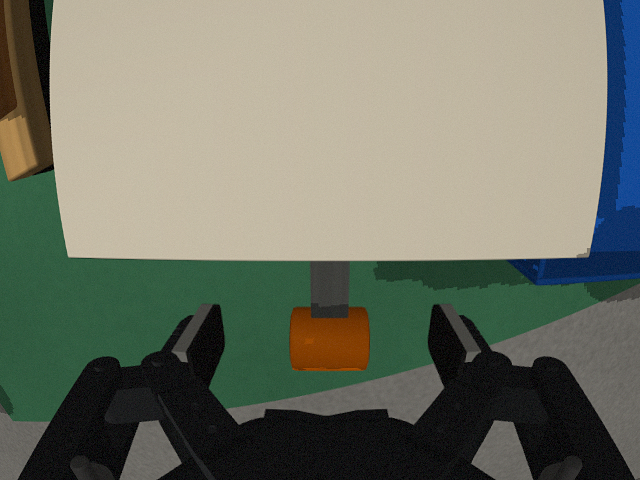

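View pics/scene10.png

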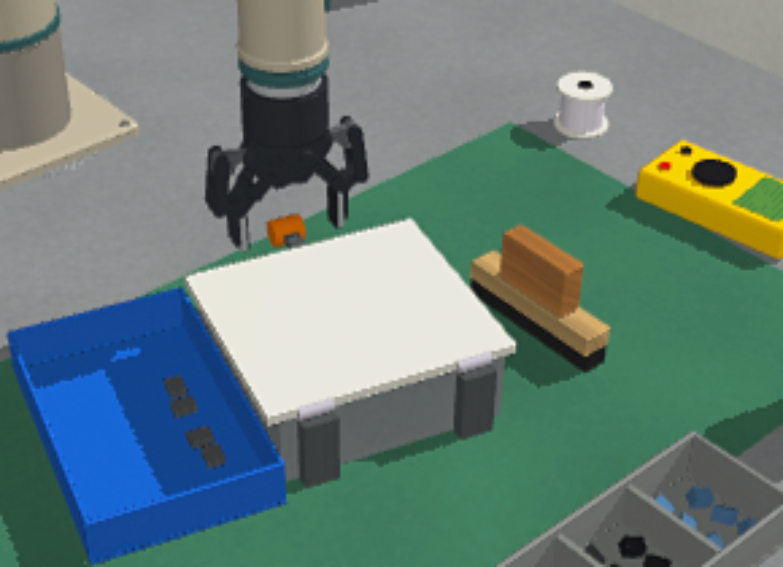

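Request:
{"fn": "step_arm", "kwargs": {"deltas": [[[0.6,-0.4,-1.4,0,0,0,0],[0.4,0,0,0,0,0,0],[0,0,0,0,0,0,0],[0,0,0,0,0,0,0],[0,0,0,0,0,0,0],[0,0,0,0,0,0,0],[0,0,0,0,0,0,0],[0,0,0,0,0,0,0],[0,0,0,0,0,0,0]]]}}

```text
clock: 14.02
eef_pos: [438.0, 45.5, 62.9]
tool_rot: [-3.14, -0.001, -0.285]
force: [-0.5, 2.1, 6.7]
width: 29.5
```

```bash
python3 - <<'E'
from h import *
s=ctrl.read_state();print(s["eef_pos"],s["tool_rot"],s["width"],s["force"],s["torque"],s["qpos"])
import numpy as np
# arc path: knob displacement from shut, per 5 deg, world
f=np.array([.9593,-.2823])
p0=None
for a in range(0,50,5):
    t=np.radians(a); h=235*np.cos(t)-5*np.sin(t); z=235*np.sin(t)+5*np.cos(t)
    q=np.r_[(235-h)*f, z-5]
    if p0 is not None: print(a,(q-p0).round(2),q.round(1))
    p0=q
E
```

```text
[437.96151736  45.4922591   62.87808679] [-3.14028392e+00 -7.37733318e-04 -2.85425296e-01] 29.4704160423096 [-0.45644869  2.09920348  6.72519237] [ 0.4780045   0.18567721 -0.03044712] [-0.21769667  0.66979896  0.07436918  2.22975166 -0.19371681  0.2465909
 -1.82763613]
5 [ 1.28 -0.38 20.46] [ 1.3 -0.4 20.5]
10 [ 2.98 -0.88 20.27] [ 4.3 -1.3 40.7]
15 [ 4.67 -1.37 19.92] [ 8.9 -2.6 60.7]
20 [ 6.31 -1.86 19.42] [15.2 -4.5 80.1]
25 [ 7.91 -2.33 18.77] [23.1 -6.8 98.8]
30 [ 9.45 -2.78 17.98] [ 32.6  -9.6 116.8]
35 [10.92 -3.21 17.06] [ 43.5 -12.8 133.9]
40 [12.3  -3.62 16.  ] [ 55.8 -16.4 149.9]
45 [13.6  -4.   14.82] [ 69.4 -20.4 164.7]
```

The knob is gripped (29.5 mm). I lift along the hinge arc, watching the force.

Request:
{"fn": "step_arm", "kwargs": {"deltas": [[[0,0.4,-0.1,10.2,0,0,0],[0,0.9,-0.3,10.2,0,0,0],[0,1.3,-0.4,10.2,0,0,0],[0,1.7,-0.5,10.1,0,0,0]]]}}

```text
clock: 14.35
eef_pos: [442.9, 44.0, 103.3]
tool_rot: [-3.141, -0.001, -0.286]
force: [4.8, 1.0, -6.4]
width: 29.0
```

```bash
python3 - <<'E'
from h import *
s=ctrl.read_state();print(s["eef_pos"],s["tool_rot"],s["width"],s["force"],s["torque"],s["qpos"])
im,d=ctrl.get_image("scene"); cv2.imwrite("pics/scene11.png",cv2.resize(im[130:340,190:480,::-1],None,fx=2.7,fy=2.7))
E
```

```text
[442.87781118  44.03713509 103.3156148 ] [-3.14055414e+00 -1.32053385e-03 -2.85542372e-01] 29.02534496573378 [ 4.80925335  1.0187144  -6.425233  ] [ 0.41190161 -0.4660701   0.03800357] [-0.23974227  0.58817141  0.11180231  2.19769013 -0.17674303  0.36215267
 -1.83755399]
```

View pics/scene11.png

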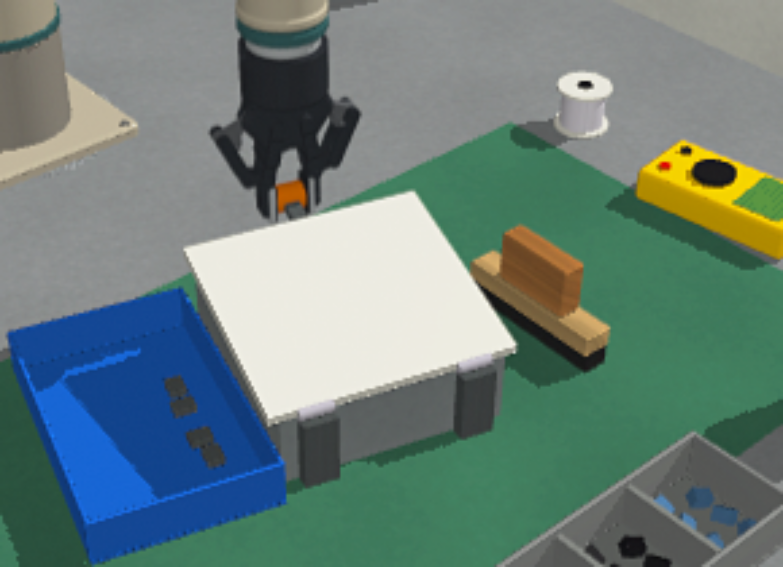

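The cover is opening, with forces under 10 N. I continue along the arc.

Request:
{"fn": "step_arm", "kwargs": {"deltas": [[[0,2.1,-0.6,10.0,0,0,0],[0,2.5,-0.7,9.9,0,0,0],[0,3.0,-0.9,9.8,0,0,0],[0,3.3,-1.0,9.6,0,0,0],[0,3.8,-1.1,9.5,0,0,0],[0,4.1,-1.2,9.3,0,0,0],[0,4.5,-1.3,9.1,0,0,0],[0,4.9,-1.5,8.9,0,0,0]]]}}

```text
clock: 15.07
eef_pos: [472.1, 35.5, 179.1]
tool_rot: [-3.14, -0.003, -0.286]
force: [7.1, 1.4, -8.8]
width: 29.2
```

```bash
python3 - <<'E'
from h import *
s=ctrl.read_state();print(s["eef_pos"],s["tool_rot"],s["width"],s["force"],s["torque"],s["qpos"])
E
```

```text
[472.12027336  35.45665801 179.13374798] [-3.14024893 -0.00343634 -0.28594035] 29.193445320684376 [ 7.07805804  1.38726859 -8.84748536] [ 0.31140763 -1.01380462  0.01545461] [-0.25289154  0.47545996  0.16676431  2.06721622 -0.13386337  0.60507653
 -1.8510425 ]
```

Request:
{"fn": "step_arm", "kwargs": {"deltas": [[[0,5.3,-1.6,8.6,0,0,0],[0,5.6,-1.6,8.4,0,0,0],[0,6.0,-1.8,8.1,0,0,0],[0,6.3,-1.8,7.9,0,0,0],[0,6.6,-2.0,7.6,0,0,0],[0,7.0,-2.0,7.2,0,0,0],[0,0,0,0,0,0,0],[0,0,0,0,0,0,0],[0,0,0,0,0,0,0]]]}}

```text
clock: 15.82
eef_pos: [508.1, 24.9, 225.9]
tool_rot: [-3.141, -0.002, -0.286]
force: [5.5, 2.1, -8.4]
width: 28.6
```

```bash
python3 - <<'E'
from h import *
s=ctrl.read_state();print(s["eef_pos"],s["tool_rot"],s["width"],s["force"],s["torque"])
im,d=ctrl.get_image("scene"); cv2.imwrite("pics/scene12.png",cv2.resize(im[130:340,190:480,::-1],None,fx=2.7,fy=2.7))
im2,d2=ctrl.get_image("wrist"); cv2.imwrite("pics/wrist12.png",im2[...,::-1])
# plane fit of cover from scene depth
P=cloud("scene",d); hsv=cv2.cvtColor(im,cv2.COLOR_RGB2HSV).astype(int)
r=np.zeros((480,640),bool); r[190:290,240:400]=1
m=(hsv[...,1]<45)&(hsv[...,2]>120)&r&(d>0)&(P[...,2]>85)&(P[...,2]<260)&(P[...,0]>450)&(P[...,0]<680)
n,l,st,c=cv2.connectedComponentsWithStats(m.astype(np.uint8)); k=1+st[1:,4].argmax(); m=l==k
m=cv2.erode(m.astype(np.uint8),np.ones((5,5)))>0
q=P[m]; 
for _ in range(3):
    c0=q.mean(0); nn=np.linalg.svd(q-c0)[2][2]; e=(q-c0)@nn; q=q[abs(e)<6]
print(len(q),nn,c0,"angle",np.degrees(np.arccos(abs(nn[2]))),e.std())
E
```

```text
[508.07110146  24.90820732 225.91656695] [-3.14054387e+00 -1.88137045e-03 -2.85697610e-01] 28.56979255548597 [ 5.52308681  2.08384222 -8.40289509] [ 0.36434904 -0.99501552  0.02544762]
6077 [ 0.67384236 -0.19678523  0.71218821] [592.9338563   -8.1635204  145.79216911] angle 44.586766040964214 2.0575949111413965
```

View pics/scene12.png

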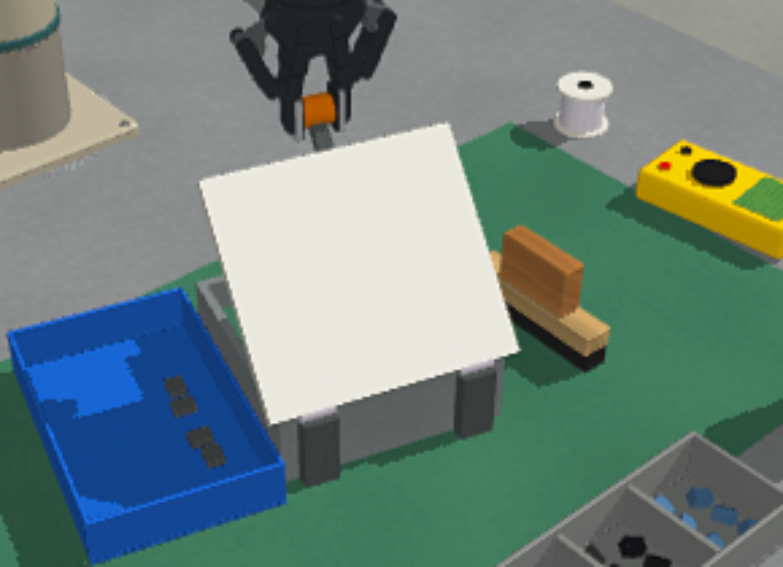

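View pics/wrist12.png

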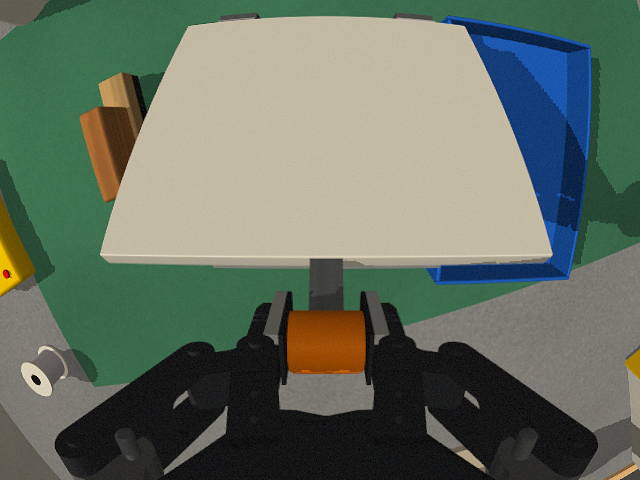

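The cover stands at about 44.6° by depth-plane fit, with the knob firmly between the pads. The scraper is upright and clear, and the four bits are in the tray. I hold for a moment, check for drift, then hand in.

Request:
{"fn": "step_arm", "kwargs": {"deltas": [[[0,0,0,0,0,0,0],[0,0,0,0,0,0,0],[0,0,0,0,0,0,0],[0,0,0,0,0,0,0],[0,0,0,0,0,0,0],[0,0,0,0,0,0,0]]]}}

```text
clock: 16.42
eef_pos: [508.0, 24.9, 225.9]
tool_rot: [-3.141, -0.002, -0.286]
force: [5.5, 2.7, -8.7]
width: 29.1
```

```bash
python3 - <<'E'
from h import *
s=ctrl.read_state();print(s["clock"],s["eef_pos"],s["width"],s["force"],abs(s["qd"]).max())
print(ctrl.finish_job())
E
```

```text
16.4167 [508.04241002  24.89571066 225.88536309] 29.093796642779907 [ 5.48977392  2.73960257 -8.70374627] 0.0017683670854599348
the job is handed in; nothing more can be done
None
```

I swept all four ferrite pieces into the tray in one pass and stood the scraper back on the bench near where it started. I then lifted the cover by its knob and handed the job in while still holding it open, at 16.4 s. The hand-in gives no verdict.

**Last checks:**
- **Cover:** a depth-plane fit gave about 44.6°. The arm showed no drift over the final half second.
- **Grip:** the fingers were 29 mm apart on the 30 mm knob, with 8.7 N downward on the tool.
- **Bench:** the last scene picture shows the four pieces on the tray floor and the scraper upright and released, clear of the fixture and tray. The meter and spool look unmoved there. The screwdriver was outside my cropped pictures, and I did not measure any bystander.

**Disagreements:** the wrist and top cameras differed by 3 to 6 mm on the scraper and the knob. I used positions in between, and both grasps held.

**Close margin:** joint 6 came down to 0.247 rad at the knob grasp, against its 0.23 limit, but did not pass it.

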